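# Jack up one side of the desktop CNC router and hold the pump handle down

### The job

One side of the desktop router has to come up so that a colleague can change its feet: stand the lever jack on the bench with its saddle squarely under the lift pad of the lug marked with a triangle, then pump the handle until both feet on that side are at least 15 mm clear of the bench. Only the jack lifts the router: do not push, pull or shove it with the arm, and leave the other things on the bench alone. Finish holding: stay on the rubber grip and keep the handle pressed right down at the bottom of its last stroke, with the router up on the jack.

Things in the scene. Friction and masses are not known exactly. Their poses are not given: they have to be found in the camera images.
- jack: loose grey ratchet lever jack, 0.96 kg. Origin: underside, below the ram axis; x away from the handle, z up. Base x -110 to +45 mm, 76 mm wide, 10 thick. Tower 46 x 46 mm round the ram, 70 high. Flat-sided pump block x -80 to -36 mm, 40 mm wide in y, 10 to 56 high, handle ears above it to 78: grip it here. Centre of mass near x = -35 mm
- jack_grasp (a point): middle of the jack's pump block (jack x = -58 mm), 48 mm above its underside: grip here across y, 40 mm wide. Gripped here from above, the gripper's body clears the resting handle and, with the saddle under the lift pad, the lug
- saddle_top (a point): centre of the flat top of the jack's round steel saddle, diameter 48 mm, on the ram; 78 mm above the jack's underside with the ram down, 10 mm below the lift pad
- ram (a joint): rise of the ram and saddle, m: 0 fully down (at the start), top stop 0.046. A ratchet holds it every 8 mm. A full stroke, upper to lower stop, raises it 10 to 12 mm; as the handle comes up it settles back to the last whole notch (8 mm gained a stroke). The first stroke just brings the saddle up against the pad
- handle (a joint): pump handle angle, rad: 0 at its upper stop (handle points 0.50 rad above level), 0.60 at its lower stop (0.10 rad below level). A spring brings it back up to 0 when let go. With the router's weight on the saddle it takes 7 to 12 N at the grip, about 4 N before: press it from above, as clamping it hard twists the light, still unloaded jack off its base
- handle_pivot (a point): hinge point of the handle on the jack, at jack x = -66 mm, 68 mm above its underside; the hinge axis is the jack's y
- handle_grip: black rubber grip at the end of the pump handle, diameter 20 mm, 85 mm long. Origin: its middle, on the handle's axis, 145 mm from the hinge; x points along the handle towards the hinge, y along the hinge axis. Between them is a steel tube of diameter 14 mm
- router: loose desktop CNC router, 9 kg, grey frame 340 x 300 mm on four rubber feet, bed 122 mm high, gantry 322 mm high over its far half. Origin: on the bench under the frame's middle. Its -y side (frame edge y = -150 mm, frame underside 55 mm up) has the lift lug at its middle; the low slotted ears near its corners (x = +-125 mm, 22 mm out, 55 to 60 mm high) are bolt-down ears, not for lifting
- lift_pad (a point): the lift point: centre of the underside of the round lift pad, diameter 20 mm, 88 mm above the bench at the start, under the steel lug (46 mm wide, 58 mm out from the frame, top at 102 mm, raised triangle on top) at the middle of the router's -y side; pad 45 mm out from the frame. As this side rises the pad swings about 0.25 mm towards the frame per mm of height
- foot_a (a point): underside of one foot on the lift lug's side (router x = -140, y = -130 mm); its z is its height above the bench. The two rear feet are at y = +130 mm, so these rise 0.8 mm for each mm the pad rises
- foot_b (a point): underside of the other foot on the lift lug's side (router x = +140, y = -130 mm); its z is its height above the bench
- spanner: steel spanner 160 mm long lying on the bench; bystander, leave it. Origin under its middle, x along it
- jar: clear jar with black lid, diameter 60 mm, 85 mm high; bystander, leave it. Origin under its middle
- bin: open white plastic bin 110 x 150 mm, 60 mm high; bystander, leave it. Origin under its middle
- spare_foot: spare levelling foot, disc of diameter 38 mm with a stud, 55 mm high; bystander, leave it. Origin under its middle

How it is judged (in metres and radians):
On the way, in this order (a step that is already met when the one before it is completed fails the run):
1. the jack stands upright on the bench with its saddle under the lift pad, the router still on its feet (horizontal distance between saddle_top and lift_pad below 0.014 m and angle between jack's own z axis and vertical below 0.06 rad and height (world z) of each of jack, foot_a, foot_b below 0.004 m and contact force between jack and router below 2 N), for 0.2 s.
2. the jack has taken the router's weight at the lift pad (horizontal distance between saddle_top and lift_pad below 0.014 m and angle between jack's own z axis and vertical below 0.06 rad and height (world z) of jack below 0.004 m and contact force between jack and router above 12 N), for 0.2 s.
At the end, for the whole second after the job is handed in: Both feet on the lug's side over 15 mm up; their load (over 12 N) on the jack, arm off the router; pad on the saddle (centres within 14 mm); jack upright (0.06 rad) on the bench, both still; fingers on the rubber grip (over 1.5 N) hold the handle past 0.5 of its 0.6 rad (all of step 2 and height (world z) of each of foot_a, foot_b above 0.015 m and contact force between the arm and router below 1 N and value of joint handle above 0.5 rad and contact force between the fingers and handle_grip above 1.5 N and linear speed of each of router, jack below 0.02 m/s); the arm keeps its last pose, push and grip.
It fails at once if the arm pushes, pulls or lifts the router (over 10 N) (contact force between the arm and router above 10 N).
It fails at once if the router is shoved along the bench (over 30 mm) (distance of router from where it was at the start of the episode above 0.03 m).
It fails at once if the jack is tipped over (over 0.5 rad) (angle between jack's own z axis and vertical above 0.5 rad).
It fails at once if a bystander (spanner, jar, bin or spare foot) is moved (over 30 mm) (distance of any of spanner, jar, bin, spare_foot from where it was at the start of the episode above 0.03 m).
It also fails if it takes over 64 s, if anything falls off the work surface, if the arm or the gripper's body presses on something with over 40 N, if the wrist force passes 120 N, or if a joint passes its speed limit or range.

### The arm

A 7-joint arm with a two-finger parallel gripper is mounted at the origin on the work surface. World frame = base frame: x ahead of the robot, y to its left, z up, the work surface at z = 0. Lengths are in m, angles in degrees, forces in N, time in s.
With the tool pointing down it reaches from about 0.425 to 0.975 m from the base axis. Payload 16.7 kg.
Tool frame: the origin (TCP) lies on the centre line of the jaws, within the pads' length; the fingertips stand 8 mm ahead of it and the grasp point (between the pads) lies 11 mm behind it (finger_overhang is the distance from the TCP to the fingertips, in m); z points along the fingers, y is the line along which they close (so a half turn about z gives the same grasp; the last joint's range is limited). The gripper opens to 85 mm and grips with 20 to 120 N. Pads are 22 mm wide; open, the fingers measure 114 mm over their backs; the gripper's body (76 mm by 85 mm) begins 54 mm behind the grasp point. The pads swing forward as they close: fully open they stand 13 mm farther back than shut.
Start: joints at [68.325, 24.414, 4.234, 92.017, -1.954, 63.644, -3.845], TCP at [0.153, -0.657, 0.239] pointing down, gripper open.
Joint ranges: [-163.25, 163.25], [-28.42, 122.38], [-70.27, 78.77], [12.13, 141.07], [-58.53, 238.53], [9.26, 117.41], [-156.51, 156.51]. Speed limits (degrees/s): [108.29, 108.29, 136.94, 136.94, 172.46, 172.46, 172.46].

### API

Orientations are given as [roll, pitch, yaw] about the fixed x, y, z axes, in that order (R = Rz(yaw) Ry(pitch) Rx(roll)).
In Python, from rig import get_state, get_image, job_done, finger_overhang gives the robot as it stands.
- The arm moves only by the tool jog_arm, never from a script. Its argument "increments" is a list that holds one entry, the list of rows, each a list of 7 numbers: the turn, a rotation vector about the tool's x, y, z in units of 90 degrees (1.0 is 90 degrees), then the shift along the tool's x, y, z in units of 80 mm (1.0 is 80 mm), then the closure, from -1 (fully open) to 1 (shut). A call has 1 to 8 rows; each row shifts and turns the commanded pose from where the row before left it, along the tool's axes as they then stand; what a row does not reach is not made up. A row lasts 1/10 s, in which the tool goes at most 50 mm and 8.59 degrees, less where a joint would pass 70% of its speed; a pose out of reach is approached as far as the arm can. A call with a number of a shift or a turn outside -1 to 1 is refused whole. A call with a gripper value outside its range is refused whole. The fingers move at their own pace and stop on an object; "newtons" is the grip in N (left out, the last holds). Time passes only in rows, so rows that do not move let the fingers close. It gives the time, the measured TCP pose, the force, the opening and the grip force at its end, in the units of the state.
- get_state(): the state, without advancing time (a new reading comes with each control period).
- get_image(name): name is "scene" or "side" or "wrist"; returns a dict with "img" (480x640x3 uint8, blue, green, red), "vertical_fov" (degrees; the focal length in pixels is half the picture's height over the tangent of half this angle, whatever the lens; pixels are square), "cx", "cy" (the principal point, pixels), "D" ([k1, k2, p1, p2, k3] as OpenCV has them; the pictures are not rectified), "origin" and "rotation" of the camera in the world. Camera axes: x right, y up, looking along -z (the intrinsics and any distortion apply to the point x, -y, -z); pixel columns grow to the right and rows downward; lengths in m; the calibration is good to about 2 mm. A picture is of the moment at which its call begins. There is no depth.
- job_done(): hands the job in; it is judged then, once.
The state is a dict: "clock": time; "joints": joint angles; "joint_velocities": joint speeds; "tau": joint torques, N m; "ee_pos": TCP position; "eef_rot": TCP orientation; "contact_force": force on the tool from outside, world axes, zero at the start; "wrist_torque": the same for the moment, N m; "gripper_width": finger opening in m; "grip_force": force on a finger pad.
Only numpy, scipy, OpenCV 4.12 (cv2) and the standard library are available. Lean on these libraries where they do the work, as an engineer would, in place of code of your own. Each camera call takes 0.05 s, during which the arm holds its last target. There are 200 camera calls.

## Working session

There is one attempt and no reset: what is moved stays moved. The work goes in short steps, Python scripts to look and compute and a tool call to move; the robot and the scene stay as the last step left them, time stands still between calls to the robot, and variables do not carry over. Pictures are saved under pics/ and viewed, at most 10 in all, crops included, and the job is handed in when it is done.

Besides the shell and the picture viewer there is one more tool, called after ">>>" as a command line: name --argument value ..., lists and objects as JSON in quotes. jog_arm: Moves the arm, as the interface text tells. Shifts and turns lie within -1 to 1; 1 stands for 80 mm of shift or 90 degrees of turn. Its arguments: {"type":"object","properties":{"increments":{"type":"array"},"newtons":{"type":"number"}},"required":["increments"]}

```bash
mkdir -p pics; ls; python3 - <<'E'
from rig import *
import cv2
s=get_state(); print(s); print(finger_overhang)
for n in("scene","side"):
    d=get_image(n); cv2.imwrite(f"pics/{n}0.png",d["img"]); print(n,{k:v for k,v in d.items() if k!="img"})
E
```

```text
pics
{'clock': 0.0, 'joints': array([68.32474668, 24.45132721,  4.23086961, 92.05238202, -1.9533573 ,
       63.64164798, -3.8444964 ]), 'joint_velocities': array([ 0.03940474,  0.03607475,  0.01882139, -0.11206585, -0.05945496,
        0.08797226,  0.05747858]), 'tau': array([ 3.26645168e-03, -9.49829292e+01,  3.76157999e+00, -4.63510573e+01,
        1.90076785e-02,  1.00750424e-02,  1.24434741e-04]), 'ee_pos': array([ 0.15298613, -0.65703427,  0.23858973]), 'eef_rot': array([-1.79927012e+02,  5.73030536e-03,  1.31083792e+01]), 'contact_force': array([-0.02779854,  0.18792854,  0.38310581]), 'wrist_torque': array([0.01775824, 0.01779212, 0.0082217 ]), 'grip_force': 0.0, 'gripper_width': 0.08543201526788129}
0.008
scene {'vertical_fov': 47.47064651497214, 'cx': 318.5866814629854, 'cy': 250.96734672187446, 'D': array([-0.03292344,  0.        ,  0.        ,  0.        ,  0.        ]), 'origin': array([1.00145111, 0.55941687, 0.85561229]), 'rotation': array([ 43.31332597,   0.60133416, 142.22479549])}
side {'vertical_fov': 52.305501136966136, 'cx': 323.84071346345183, 'cy': 232.83575147805757, 'D': array([-0.117945,  0.      ,  0.      ,  0.      ,  0.      ]), 'origin': array([ 0.48953485, -0.96431055,  0.78682071]), 'rotation': array([54.80480778,  0.94753986, -7.19811139])}
```

View pics/scene0.png

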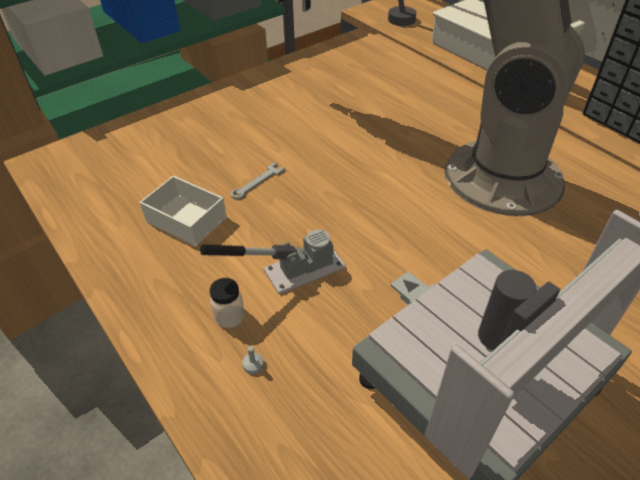

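View pics/side0.png

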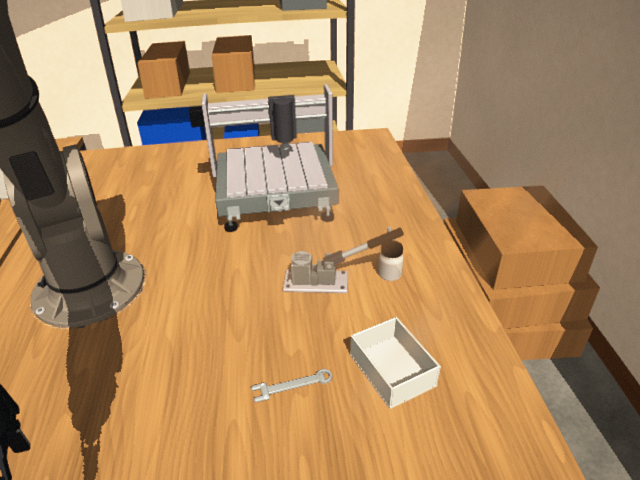

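```bash
python3 - <<'E'
import cv2
a=cv2.imread("pics/scene0.png")[220:345,195:455]; cv2.imwrite("pics/sc1.png",cv2.resize(a,None,fx=3,fy=3,interpolation=cv2.INTER_CUBIC))
a=cv2.imread("pics/side0.png")[180:300,210:410]; cv2.imwrite("pics/si1.png",cv2.resize(a,None,fx=4,fy=4,interpolation=cv2.INTER_CUBIC))
E
```

```text
(no output)
```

View pics/sc1.png

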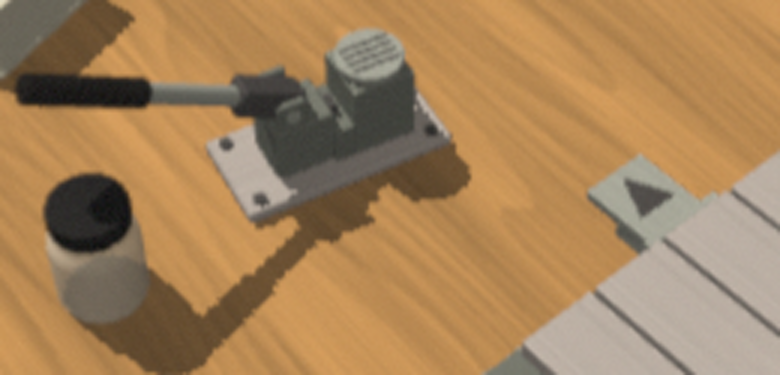

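View pics/si1.png

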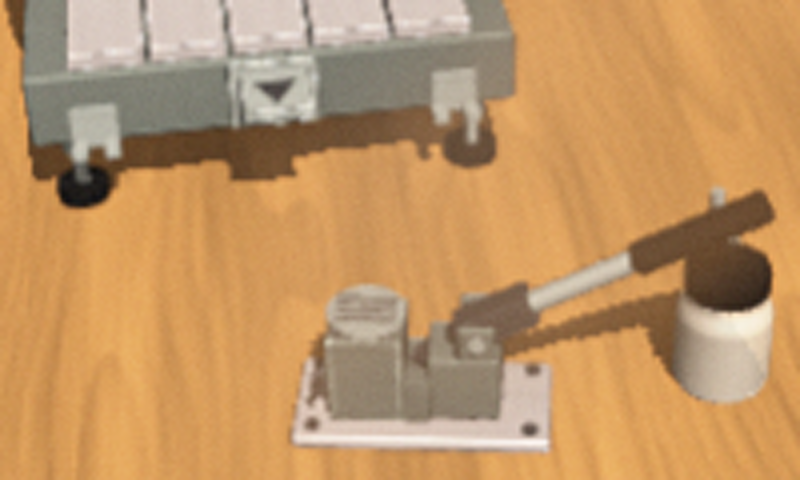

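```bash
cat > h.py <<'E'
import numpy as np,cv2
from rig import *
from scipy.optimize import least_squares
from scipy.spatial.transform import Rotation as R
CAM={"scene":(47.47064651497214,318.5866814629854,250.96734672187446,-0.03292344,[1.00145111,0.55941687,0.85561229],[43.31332597,0.60133416,142.22479549]),
"side":(52.305501136966136,323.84071346345183,232.83575147805757,-0.117945,[0.48953485,-0.96431055,0.78682071],[54.80480778,0.94753986,-7.19811139])}
def proj(n,P):
    f,cx,cy,k,o,r=CAM[n]; F=240/np.tan(np.radians(f/2))
    p=R.from_euler("xyz",r,degrees=True).inv().apply(np.atleast_2d(P)-o)*[1,-1,-1]
    return cv2.projectPoints(p,np.zeros(3),np.zeros(3),np.array([[F,0,cx],[0,F,cy],[0,0,1]]),np.array([k,0,0,0,0.]))[0][:,0]
def body(q,L): return R.from_euler("z",q[2]).apply(np.atleast_2d(L))+[q[0],q[1],0]
def fit(obs,q0):
    # obs: (cam, u, v, local mm)
    f=lambda q:np.concatenate([proj(c,body(q,np.array(l)/1000.))[0]-[u,v] for c,u,v,l in obs])
    s=least_squares(f,q0,loss="soft_l1"); return s.x,s.fun.reshape(-1,2)
E
cat > m1.py <<'E'
from h import *
sc=lambda u,v,l:("scene",195+(u+.5)/3-.5,220+(v+.5)/3-.5,l)
si=lambda u,v,l:("side",210+(u+.5)/4-.5,180+(v+.5)/4-.5,l)
g=187.5; G=[-66-g*np.cos(.5),0,68+g*np.sin(.5)]
J=[sc(367,55,[0,0,78]),sc(252,213,[-110,-38,10]),sc(207,147,[-110,38,10]),sc(452,138,[45,-38,10]),sc(18,88,G),
 si(368,310,[0,0,78]),si(295,438,[45,38,10]),si(548,441,[-110,38,10]),si(548,366,[-110,-38,10]),si(305,362,[45,-38,10]),si(768,207,G)]
Q=[sc(588,192,[23,-208,102]),sc(640,153,[-23,-208,102]),si(84,196,[-140,-130,0]),si(468,157,[140,-130,0]),si(35,145,[-170,-150,55]),si(513,96,[170,-150,55])]
for o,q0 in((J,[.5,-.3,3.1]),(Q,[.3,.2,0])):
    q,r=fit(o,q0); print(q,np.degrees(q[2])); print(np.round(r,1).tolist())
E
python3 m1.py
```

```text
[ 0.53806806 -0.05559759  2.95946678] 169.5649559889821
[[0.4, -0.4], [-1.2, 1.4], [-1.3, -1.9], [0.1, -0.7], [0.5, 0.2], [-0.7, -0.1], [-1.5, -0.2], [0.4, 0.7], [1.0, -1.0], [-0.2, -1.5], [0.2, -0.3]]
[0.49011997 0.34339621 0.03660933] 2.09756001085853
[[-0.3, -0.1], [0.2, 0.4], [-0.2, -0.7], [0.3, -1.1], [-1.3, 0.8], [0.4, 0.7]]
```

>>> jog_arm --increments '[[[0, 0, 0, 0.44, -0.37, 0, -1], [0, 0, 0, 0.44, -0.37, 0, -1], [0, 0, 0, 0.44, -0.37, 0, -1], [0, 0, 0, 0.44, -0.37, 0, -1], [0, 0, 0, 0.44, -0.37, 0, -1], [0, 0, 0, 0.44, -0.37, 0, -1], [0, 0, 0, 0.44, -0.37, 0, -1], [0, 0, 0, 0.44, -0.37, 0, -1]]]'

```text
clock: 0.9
ee_pos: [0.3743, -0.3612, 0.2393]
eef_rot: [-180.0, 0.0, 13.1]
contact_force: [0.1, -0.9, 0.3]
gripper_width: 0.0855
grip_force: 0.0
```

>>> jog_arm --increments '[[[0, 0, 0, 0.44, -0.37, 0, -1], [0, 0, 0, 0.44, -0.37, 0, -1], [0, 0, 0, 0.44, -0.37, 0, -1], [0, 0, 0, 0.44, -0.37, 0, -1], [0, 0, 0, 0.44, -0.37, 0, -1], [0, 0, 0, 0.44, -0.37, 0, -1], [0, 0, 0, 0.44, -0.37, 0, -1], [0, 0, 0, 0.44, -0.37, 0, -1]]]'

```text
clock: 1.7
ee_pos: [0.5949, -0.0669, 0.2392]
eef_rot: [-180.0, 0.0, 13.1]
contact_force: [0.5, -0.3, -0.2]
gripper_width: 0.0851
grip_force: 0.0
```

>>> jog_arm --increments '[[[0, 0, -0.09, 0, 0, 0, -1], [0, 0, -0.09, 0, 0, 0, -1], [0, 0, -0.09, 0, 0, 0, -1], [0, 0, -0.09, 0, 0, 0, -1], [0, 0, -0.09, 0, 0, 0, -1], [0, 0, -0.09, 0, 0, 0, -1], [0, 0, -0.09, 0, 0, 0, -1], [0, 0, -0.09, 0, 0, 0, -1]]]'

```text
clock: 2.5
ee_pos: [0.594, -0.0685, 0.239]
eef_rot: [-180.0, 0.0, 78.2]
contact_force: [0.3, 0.4, -0.1]
gripper_width: 0.0855
grip_force: 0.0
```

```bash
python3 - <<'E'
from rig import *
s=get_state(); print(s["ee_pos"],s["eef_rot"],s["joints"])
E
```

```text
[ 0.59398717 -0.06847042  0.23903147] [-1.79966181e+02  7.83802907e-04  7.82364505e+01] [ 23.91915122  19.77399949 -29.37931482 100.70713372  10.78936627
  62.3538726  -20.81771978]
```

>>> jog_arm --increments '[[[0, 0, -0.09, 0, 0, 0, -1], [0, 0, -0.09, 0, 0, 0, -1], [0, 0, -0.09, 0, 0, 0, -1], [0, 0, -0.09, 0, 0, 0, -1], [0, 0, -0.09, 0, 0, 0, -1], [0, 0, -0.09, 0, 0, 0, -1], [0, 0, -0.09, 0, 0, 0, -1], [0, 0, -0.09, 0, 0, 0, -1]]]'

```text
clock: 3.3
ee_pos: [0.594, -0.0685, 0.239]
eef_rot: [-180.0, -0.0, 143.0]
contact_force: [-0.2, -0.1, 0.3]
gripper_width: 0.0855
grip_force: 0.0
```

>>> jog_arm --increments '[[[0, 0, -0.09, 0, 0, 0, -1], [0, 0, -0.09, 0, 0, 0, -1], [0, 0, -0.09, 0, 0, 0, -1], [0, 0, -0.025, 0, 0, 0, -1], [0, 0, 0, 0, 0, 0, -1]]]'

```text
clock: 3.8
ee_pos: [0.594, -0.0686, 0.239]
eef_rot: [180.0, -0.0, 169.3]
contact_force: [0.0, -0.1, 0.4]
gripper_width: 0.0854
grip_force: 0.0
```

```bash
python3 - <<'E'
from rig import *
import cv2
s=get_state(); print(s["ee_pos"],s["eef_rot"],s["joints"])
d=get_image("wrist"); cv2.imwrite("pics/w1.png",d["img"]); print({k:v for k,v in d.items() if k!="img"})
E
```

```text
[ 0.59398262 -0.06861318  0.23896382] [ 1.79986269e+02 -4.16877019e-02  1.69272753e+02] [ 36.94479184  23.58756174 -46.91765638  99.9690793   18.83136879
  64.70011268  63.49491466]
{'vertical_fov': 59.30611138463924, 'cx': 322.5491233711169, 'cy': 238.57901554892385, 'D': array([-0.014954,  0.      ,  0.      ,  0.      ,  0.      ]), 'origin': array([ 0.52935747, -0.05585532,  0.37355377]), 'rotation': array([-1.52510295e+01, -3.77977048e-03,  7.92767438e+01])}
```

View pics/w1.png

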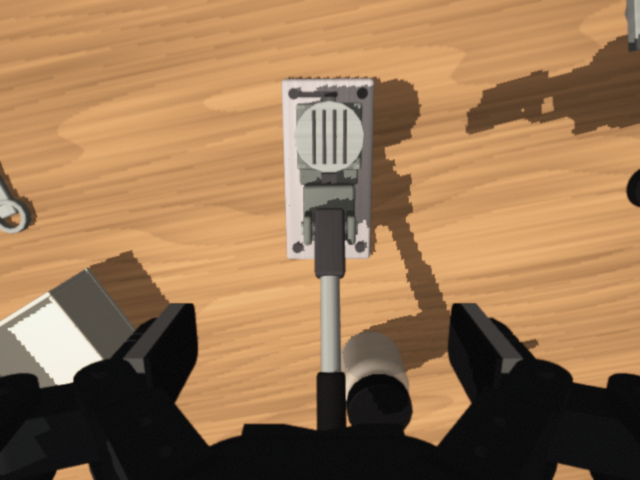

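```bash
cat >> h.py <<'E'
CAM["w1"]=(59.30611138463924,322.5491233711169,238.57901554892385,-0.014954,[0.52935747,-0.05585532,0.37355377],[-15.2510295,-0.00377977048,79.2767438])
E
cat >> m1.py <<'E'
W=[("w1",u,v,l) for u,v,l in((330,136,[0,0,78]),(283,80,[45,38,10]),(373,79,[45,-38,10]),(288,258,[-110,38,10]),(369,258,[-110,-38,10]))]
for o in(W,J+W):
    q,r=fit(o,[.53,-.05,3]); print(q,np.degrees(q[2]),body(q,[-.058,0,.048])); print(np.round(r,1).tolist())
E
python3 m1.py|tail -4
```

```text
[ 0.53866942 -0.05251042  2.95900694] 169.53860930870258 [[ 0.59570532 -0.06304165  0.048     ]]
[[-0.1, 0.7], [-1.4, -2.5], [2.3, -1.9], [-1.3, 1.4], [1.6, 1.1]]
[ 0.53858931 -0.05302487  2.95490174] 169.3033986543036 [[ 0.59558149 -0.06379015  0.048     ]]
[[1.0, 0.4], [-0.8, 2.2], [-0.8, -1.2], [0.7, 0.2], [0.7, 0.8], [-0.6, -0.8], [-1.4, -1.0], [0.4, 0.1], [1.1, -1.6], [0.0, -2.2], [0.2, -0.7], [-0.9, 0.7], [-1.8, -2.7], [1.9, -1.7], [-2.4, 1.3], [0.5, 1.2]]
```

>>> jog_arm --increments '[[[0, 0, 0, -0.01, 0.066, 0.2, -1], [0, 0, 0, 0, 0, 0.4, -1], [0, 0, 0, 0, 0, 0.4, -1], [0, 0, 0, 0, 0, 0.4, -1], [0, 0, 0, 0, 0, 0.4, -1], [0, 0, 0, 0, 0, 0.35, -1], [0, 0, 0, 0, 0, 0.25, -1], [0, 0, 0, 0, 0, 0.12, -1]]]'

```text
clock: 4.65
ee_pos: [0.5947, -0.0628, 0.0352]
eef_rot: [180.0, -0.2, 169.2]
contact_force: [0.3, 0.3, -0.8]
gripper_width: 0.0852
grip_force: 0.0
```

>>> jog_arm --increments '[[[0, 0, 0, 0, 0, 0, -1], [0, 0, 0, 0, 0, 0, 0], [0, 0, 0, 0, 0, 0, 0.3], [0, 0, 0, 0, 0, 0, 0.6], [0, 0, 0, 0, 0, 0, 1], [0, 0, 0, 0, 0, 0, 1], [0, 0, 0, 0, 0, 0, 1], [0, 0, 0, 0, 0, 0, 1]]]' --newtons 70

```text
clock: 5.45
ee_pos: [0.5965, -0.0637, 0.0389]
eef_rot: [-180.0, 0.1, 169.2]
contact_force: [-3.0, -1.0, 10.4]
gripper_width: 0.0387
grip_force: 71.0
```

```bash
python3 - <<'E'
from rig import *
s=get_state(); print(s["ee_pos"],s["eef_rot"],s["joints"],s["wrist_torque"])
E
```

```text
[ 0.59650547 -0.06373372  0.03894241] [-1.79966993e+02  8.89811349e-02  1.69243762e+02] [ 29.54586779  36.99903461 -38.99069614 108.26863259  31.86690564
  45.959826    52.5670834 ] [-0.23060996  0.61447093  0.28765979]
```

>>> jog_arm --increments '[[[0, 0, 0, 0, 0, -0.06, 1], [0, 0, 0, 0, 0, -0.15, 1], [0, 0, 0, 0, 0, -0.25, 1], [0, 0, 0, 0, 0, -0.25, 1], [0, 0, 0, 0, 0, -0.25, 1], [0, 0, 0, 0, 0, -0.2, 1], [0, 0, 0, 0, 0, -0.09, 1], [0, 0, 0, 0, 0, 0, 1]]]'

```text
clock: 6.25
ee_pos: [0.5963, -0.0635, 0.1387]
eef_rot: [-180.0, 0.1, 169.2]
contact_force: [-0.3, -0.3, -8.9]
gripper_width: 0.0384
grip_force: 72.2
```

>>> jog_arm --increments '[[[0, 0, 0.02, 0, 0, 0, 1], [0, 0, 0.05, 0, 0, 0, 1], [0, 0, 0.08, 0, 0, 0, 1], [0, 0, 0.08, 0, 0, 0, 1], [0, 0, 0.08, 0, 0, 0, 1], [0, 0, 0.08, 0, 0, 0, 1], [0, 0, 0.08, 0, 0, 0, 1], [0, 0, 0.08, 0, 0, 0, 1]]]'

```text
clock: 7.05
ee_pos: [0.5953, -0.0633, 0.1365]
eef_rot: [-179.9, -0.1, 119.4]
contact_force: [-0.5, -0.0, -10.2]
gripper_width: 0.039
grip_force: 72.3
```

>>> jog_arm --increments '[[[0, 0, 0.08, 0, 0, 0, 1], [0, 0, 0.08, 0, 0, 0, 1], [0, 0, 0.08, 0, 0, 0, 1], [0, 0, 0.05, 0, 0, 0, 1], [0, 0, 0.018, 0, 0, 0, 1], [0, 0, 0, 0, 0, 0, 1]]]'

```text
clock: 7.65
ee_pos: [0.5956, -0.0632, 0.137]
eef_rot: [-179.9, -0.0, 92.1]
contact_force: [-0.1, 0.1, -9.5]
gripper_width: 0.0386
grip_force: 72.1
```

```bash
python3 - <<'E'
from rig import *
s=get_state(); print(s["ee_pos"],s["eef_rot"],s["joints"],s["wrist_torque"],s["contact_force"])
E
```

```text
[ 0.59556411 -0.06318702  0.13700581] [-1.79928524e+02 -4.73743288e-03  9.20628463e+01] [ 20.79866362  25.93787322 -26.65565711 105.88526316  14.49245096
  51.5981521  -10.56931491] [-0.11587879  0.00851227  0.00267879] [-0.14085533  0.14717647 -9.51510184]
```

>>> jog_arm --increments '[[[0, 0, 0, 0.06, -0.07, 0.05, 1], [0, 0, 0, 0.17, -0.2, 0.15, 1], [0, 0, 0, 0.25, -0.3, 0.18, 1], [0, 0, 0, 0.25, -0.3, 0.18, 1], [0, 0, 0, 0.17, -0.2, 0.14, 1], [0, 0, 0, 0.06, -0.066, 0.05, 1], [0, 0, 0, 0, 0, 0, 1]]]'

```text
clock: 8.35
ee_pos: [0.5012, 0.0109, 0.0772]
eef_rot: [-179.9, -0.0, 92.2]
contact_force: [-0.2, -0.3, -8.5]
gripper_width: 0.0387
grip_force: 72.5
```

```bash
python3 - <<'E'
from rig import *
import cv2,numpy as np
s=get_state(); print(s["ee_pos"],s["eef_rot"],s["contact_force"])
d=get_image("wrist"); cv2.imwrite("pics/w2.png",d["img"]); print({k:v for k,v in d.items() if k!="img"})
d=get_image("side"); a=cv2.resize(d["img"][150:290,200:400],None,fx=3.2,fy=3.2,interpolation=cv2.INTER_CUBIC)
w=cv2.imread("pics/w2.png"); cv2.imwrite("pics/side2.png",d["img"])
E
```

```text
[0.5012363  0.01094211 0.07723258] [-1.79925836e+02 -9.70260187e-03  9.21780368e+01] [-0.22603092 -0.27023085 -8.50348394]
{'vertical_fov': 59.30611138463924, 'cx': 322.5491233711169, 'cy': 238.57901554892385, 'D': array([-0.014954,  0.      ,  0.      ,  0.      ,  0.      ]), 'origin': array([0.49960308, 0.07784425, 0.21177881]), 'rotation': array([-15.27696302,   0.0582244 ,   2.17685298])}
```

View pics/w2.png

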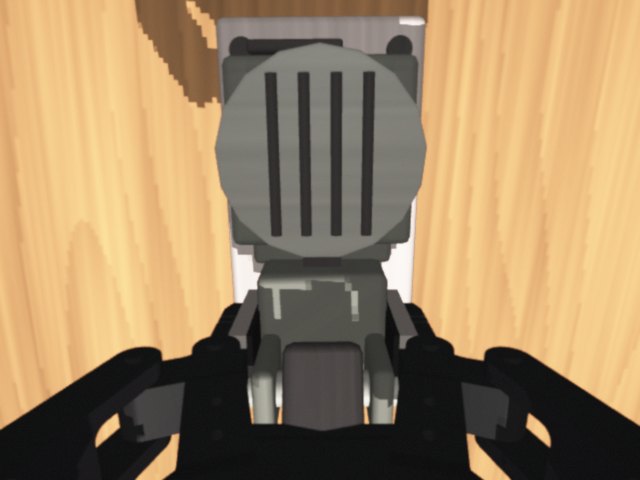

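```bash
cat > m2.py <<'E'
from h import *
CAM["w2"]=CAM["w1"][:4]+([0.49960308,0.07784425,0.21177881],[-15.27696302,0.0582244,2.17685298])
o=lambda q:np.r_[proj("w2",[q[0],q[1],.116])[0]-[321,149]]
s=least_squares(o,[.5,.07]).x; t=np.array([0.5012363,0.01094211]); d=s-t; a=np.radians(92.178)
print(s,"tool-frame offset",d@[np.cos(a),np.sin(a)],d@[np.sin(a),-np.cos(a)])
pad=np.array([.4972,.1485]); e=pad-s; print("needed tool xy mm",1000*e@[np.cos(a),np.sin(a)],1000*e@[np.sin(a),-np.cos(a)])
q=[.49012,.3434,.0366]
for n in("scene","side"): print(n,proj(n,body(q,np.array([[23,-208,102],[-23,-208,102],[23,-150,102],[-23,-150,102],[0,-195,102]])/1000)).round(1).tolist())
E
python3 m2.py
python3 - <<'E'
import cv2
a=cv2.imread("pics/scene0.png")[262:312,385:440]; b=cv2.imread("pics/side0.png")[185:220,258:300]
a=cv2.resize(a,(440,400),interpolation=cv2.INTER_CUBIC);b=cv2.resize(b,None,fx=8,fy=8,interpolation=cv2.INTER_CUBIC);b=cv2.copyMakeBorder(b,0,120,0,0,0)
cv2.imwrite("pics/lug.png",cv2.hconcat([a,b]))
E
```

```text
[0.49936904 0.0723546 ] tool-frame offset 0.061439085006493706 0.00046801860427610203
needed tool xy mm 76.17282679817333 0.7263634144418893
scene [[390.3, 283.6], [408.2, 271.1], [414.0, 303.1], [431.9, 289.8], [404.5, 281.4]]
side [[287.7, 206.1], [270.3, 207.9], [285.5, 195.1], [268.8, 196.7], [278.6, 204.4]]
```

View pics/lug.png

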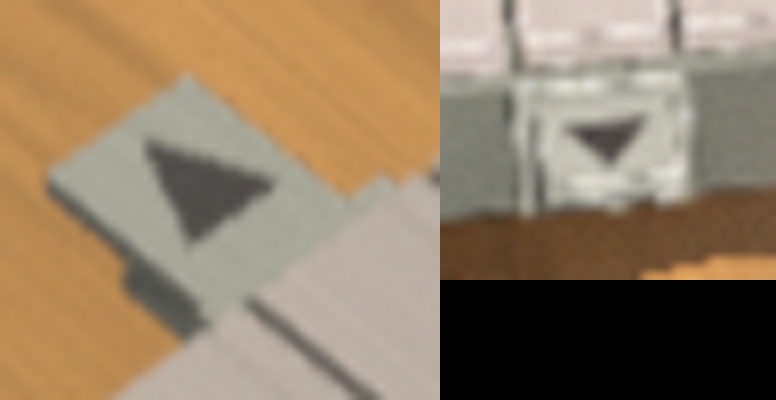

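>>> jog_arm --increments '[[[0, 0, 0, 0, 0, 0.1, 1], [0, 0, 0, 0, 0, 0.15, 1], [0, 0, 0, 0, 0, 0.12, 1], [0, 0, 0, 0, 0, 0.06, 1], [0, 0, 0, 0, 0, 0.03, 1], [0, 0, 0, 0, 0, 0.018, 1], [0, 0, 0, 0, 0, 0, 1]]]'

```text
clock: 9.15
ee_pos: [0.5025, 0.0102, 0.0395]
eef_rot: [180.0, -0.0, 92.0]
contact_force: [-0.7, -0.1, -9.9]
gripper_width: 0.0391
grip_force: 72.6
```

>>> jog_arm --increments '[[[0, 0, 0, 0, 0, -0.02, 1], [0, 0, 0, 0, 0, -0.02, 1], [0, 0, 0, 0, 0, 0, 1]]]'

```text
clock: 9.45
ee_pos: [0.5027, 0.0101, 0.0432]
eef_rot: [179.9, 0.0, 92.0]
contact_force: [0.4, 0.7, -9.3]
gripper_width: 0.0386
grip_force: 72.6
```

```bash
python3 - <<'E'
from rig import *
import cv2
s=get_state(); print(s["ee_pos"],s["eef_rot"],s["contact_force"],s["wrist_torque"])
d=get_image("side"); cv2.imwrite("pics/side3.png",cv2.resize(d["img"][170:300,200:380],None,fx=4,fy=4,interpolation=cv2.INTER_CUBIC))
E
```

```text
[0.5027454  0.01014437 0.04322046] [1.79949668e+02 1.42148978e-03 9.20329967e+01] [ 0.43315244  0.71959259 -9.29484496] [-0.2124604   0.01966056  0.0391073 ]
```

View pics/side3.png

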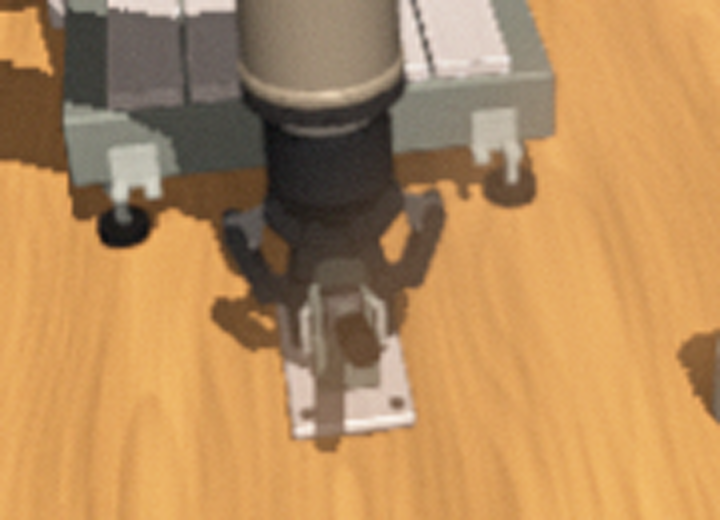

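>>> jog_arm --increments '[[[0, 0, 0, 0.06, 0, 0, 1], [0, 0, 0, 0.15, -0.01, 0, 1], [0, 0, 0, 0.2, 0, 0, 1], [0, 0, 0, 0.2, 0, 0, 1], [0, 0, 0, 0.17, 0, 0, 1], [0, 0, 0, 0.13, 0, 0, 1], [0, 0, 0, 0.07, 0, 0, 1], [0, 0, 0, 0, 0, 0, 1]]]'

```text
clock: 10.3
ee_pos: [0.4988, 0.0894, 0.0427]
eef_rot: [180.0, -0.0, 92.1]
contact_force: [0.6, -0.3, -9.9]
gripper_width: 0.0387
grip_force: 72.6
```

```bash
python3 - <<'E'
from rig import *
import cv2
s=get_state(); print(s["ee_pos"],s["eef_rot"],s["contact_force"],s["wrist_torque"])
d=get_image("scene");a=cv2.resize(d["img"][200:340,320:480],(640,560),interpolation=cv2.INTER_CUBIC);cv2.imwrite("pics/sc4.png",a)
E
```

```text
[0.49880859 0.08937079 0.04270394] [ 1.79995901e+02 -1.56080250e-02  9.21068075e+01] [ 0.63347734 -0.29137861 -9.93422065] [-0.2598932  -0.01387035 -0.01769166]
```

View pics/sc4.png

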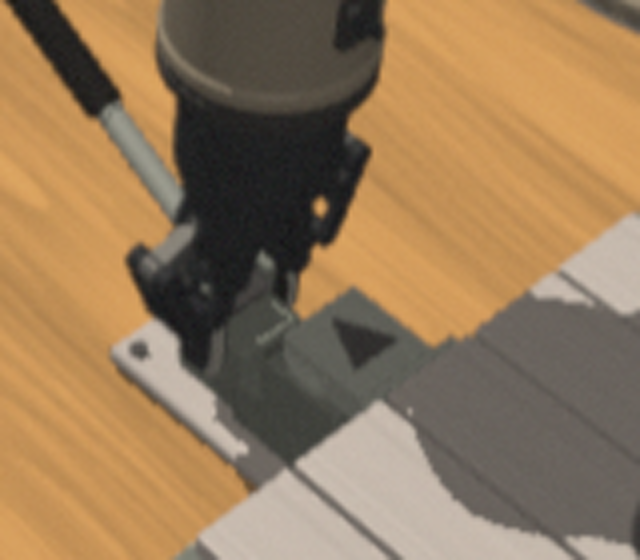

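>>> jog_arm --increments '[[[0, 0, 0, 0, 0, 0.02, 1], [0, 0, 0, 0, 0, 0.02, 1], [0, 0, 0, 0, 0, 0.015, 1], [0, 0, 0, 0, 0, 0, 1]]]'

```text
clock: 10.75
ee_pos: [0.4989, 0.0878, 0.0389]
eef_rot: [180.0, 0.1, 92.0]
contact_force: [-6.5, -3.6, 12.7]
gripper_width: 0.0388
grip_force: 75.3
```

>>> jog_arm --increments '[[[0, 0, 0, 0, 0, 0.01, 1], [0, 0, 0, 0, 0, 0, 1]]]'

```text
clock: 10.95
ee_pos: [0.4989, 0.0878, 0.0389]
eef_rot: [180.0, 0.1, 92.0]
contact_force: [-12.8, -5.0, 33.4]
gripper_width: 0.0383
grip_force: 77.9
```

>>> jog_arm --increments '[[[0, 0, 0, 0, 0, -0.03, 1], [0, 0, 0, 0, 0, -0.02, 1], [0, 0, 0, 0.04, 0, 0, 1], [0, 0, 0, 0, 0, 0, 1], [0, 0, 0, 0, 0, 0.02, 1], [0, 0, 0, 0, 0, 0.01, 1], [0, 0, 0, 0, 0, 0, 1]]]'

```text
clock: 11.65
ee_pos: [0.4987, 0.0916, 0.039]
eef_rot: [-180.0, 0.0, 92.0]
contact_force: [-0.7, -0.1, -7.8]
gripper_width: 0.0388
grip_force: 72.7
```

>>> jog_arm --increments '[[[0, 0, 0, 0, 0, 0.005, 1], [0, 0, 0, 0, 0, 0, -1], [0, 0, 0, 0, 0, 0, -1], [0, 0, 0, 0, 0, 0, -1], [0, 0, 0, 0, 0, 0, -1], [0, 0, 0, 0, 0, 0, -1]]]'

```text
clock: 12.25
ee_pos: [0.4988, 0.0917, 0.0388]
eef_rot: [180.0, -0.0, 92.0]
contact_force: [-0.2, 0.3, 0.7]
gripper_width: 0.0852
grip_force: 0.0
```

>>> jog_arm --increments '[[[0, 0, 0, 0, 0, -0.1, -1], [0, 0, 0, 0, 0, -0.3, -1], [0, 0, 0, 0, 0, -0.4, -1], [0, 0, 0, 0, 0, -0.4, -1], [0, 0, 0, 0, 0, -0.4, -1], [0, 0, 0, 0, 0, -0.3, -1], [0, 0, 0, 0, 0, -0.1, -1], [0, 0, 0, 0, 0, 0, -1]]]'

```text
clock: 13.05
ee_pos: [0.4992, 0.0917, 0.1999]
eef_rot: [179.9, 0.0, 92.0]
contact_force: [0.4, 0.7, -0.7]
gripper_width: 0.0856
grip_force: 0.0
```

```bash
python3 - <<'E'
from rig import *
import cv2
s=get_state(); print(s["ee_pos"],s["eef_rot"],s["joints"])
d=get_image("wrist"); cv2.imwrite("pics/w5.png",d["img"]); print(d["origin"],d["rotation"])
E
```

```text
[0.49917939 0.09168046 0.19987792] [1.79874294e+02 6.09828566e-04 9.20237665e+01] [ 10.18335702  13.73869604 -31.7679098  114.09782325   8.90007081
  54.36930464 -24.01868056]
[0.49724946 0.15864674 0.33441812] [-15.28641902  -0.14276148   2.02595577]
```

View pics/w5.png

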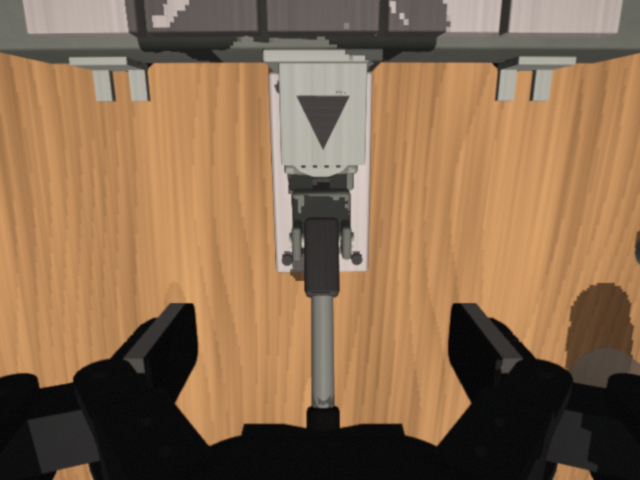

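```bash
cat > m3.py <<'E'
from h import *
CAM["w5"]=CAM["w1"][:4]+([0.49724946,0.15864674,0.33441812],[-15.28641902,-0.14276148,2.02595577])
def bp(u,v,z): return least_squares(lambda q:proj("w5",[q[0],q[1],z])[0]-[u,v],[.5,.1]).x
for n,a in dict(lugL=(281,163,.102),lugR=(365,163,.102),tri_tip=(323,150,.102),sadl=(321,177,.078),bL=(277,270,.010),bR=(367,270,.010),gripin=(322,408,.068+.1025*np.sin(.5)+.005)).items(): print(n,bp(*a).round(4))
E
python3 m3.py
```

```text
lugL [0.4759 0.1371]
lugR [0.5217 0.1387]
tri_tip [0.4986 0.1448]
sadl [0.4981 0.1273]
bL [0.4651 0.0423]
bR [0.5383 0.0448]
gripin [ 0.5032 -0.0025]
```

>>> jog_arm --increments '[[[0, 0, 0, -0.1, 0.007, 0, 1], [0, 0, 0, -0.3, 0, 0, 1], [0, 0, 0, -0.45, 0, 0, 1], [0, 0, 0, -0.45, 0, 0, 1], [0, 0, 0, -0.26, 0, 0, 1], [0, 0, 0, -0.096, 0, 0, 1], [0, 0, 0, 0, 0, 0, 1], [0, 0, 0, 0, 0, 0, 1]]]' --newtons 40

```text
clock: 13.9
ee_pos: [0.5038, -0.0398, 0.1982]
eef_rot: [-180.0, -0.0, 92.1]
contact_force: [-0.3, 0.4, -0.2]
gripper_width: -0.0003
grip_force: 0.0
```

>>> jog_arm --increments '[[[0, 0, 0, 0, 0, 0.15, 1], [0, 0, 0, 0, 0, 0.2, 1], [0, 0, 0, 0, 0, 0.12, 1], [0, 0, 0, 0, 0, 0.04, 1], [0, 0, 0, 0, 0, 0.04, 1], [0, 0, 0, 0, 0, 0, 1]]]'

```text
clock: 14.5
ee_pos: [0.5041, -0.0404, 0.1546]
eef_rot: [-180.0, -0.0, 92.1]
contact_force: [-0.4, 1.4, 1.5]
gripper_width: -0.0001
grip_force: 0.7
```

```bash
python3 - <<'E'
from rig import *
s=get_state(); print(s)
E
```

```text
{'clock': 14.5, 'joints': array([ 20.46703571,  16.44948015, -26.82315331, 116.85125376,
         9.75659919,  48.80466238,  -9.81051446]), 'joint_velocities': array([ 0.10724332, -0.51162566, -0.15727231, -0.36614126, -0.44008909,
        0.42714264,  0.25031636]), 'tau': array([  0.33140397, -67.65365124,  -3.90163958, -37.96195865,
         0.45513494,  -0.23694159,  -0.09311992]), 'ee_pos': array([ 0.50405296, -0.04041134,  0.15459776]), 'eef_rot': array([-1.79996155e+02, -1.49044130e-02,  9.20550660e+01]), 'contact_force': array([-0.42022846,  1.40182433,  1.50986944]), 'wrist_torque': array([ 0.31982491,  0.07106307, -0.01565396]), 'grip_force': 0.6988264387473464, 'gripper_width': -0.00012254327527112504}
```

>>> jog_arm --increments '[[[0, 0, 0, -0.065, 0, 0.12, 1], [0, 0, 0, -0.055, 0, 0.12, 1], [0, 0, 0, -0.05, 0, 0.12, 1], [0, 0, 0, -0.04, 0, 0.12, 1], [0, 0, 0, -0.03, 0, 0.12, 1], [0, 0, 0, -0.02, 0, 0.12, 1], [0, 0, 0, -0.01, 0, 0.12, 1], [0, 0, 0, 0, 0, 0.12, 1]]]'

```text
clock: 15.3
ee_pos: [0.5049, -0.0628, 0.0772]
eef_rot: [180.0, 0.0, 92.0]
contact_force: [-0.1, -2.2, 9.5]
gripper_width: 0.0
grip_force: 5.1
```

>>> jog_arm --increments '[[[0, 0, 0, 0, 0, 0.02, 1], [0, 0, 0, 0, 0, 0, 1]]]'

```text
clock: 15.5
ee_pos: [0.5049, -0.0628, 0.0758]
eef_rot: [-180.0, 0.0, 92.0]
contact_force: [-0.4, -2.8, 9.3]
gripper_width: 0.0002
grip_force: 4.8
```

>>> jog_arm --increments '[[[0, 0, 0, 0, 0, -0.14, 1], [0, 0, 0, 0.01, 0, -0.13, 1], [0, 0, 0, 0.02, 0, -0.13, 1], [0, 0, 0, 0.03, 0, -0.13, 1], [0, 0, 0, 0.04, 0, -0.13, 1], [0, 0, 0, 0.05, 0, -0.13, 1], [0, 0, 0, 0.055, 0, -0.13, 1], [0, 0, 0, 0.065, 0, -0.13, 1]]]'

```text
clock: 16.3
ee_pos: [0.5039, -0.0403, 0.1612]
eef_rot: [180.0, -0.0, 92.0]
contact_force: [0.1, 0.2, 0.5]
gripper_width: 0.0003
grip_force: 0.0
```

>>> jog_arm --increments '[[[0, 0, 0, 0, 0, 0, 1], [0, 0, 0, 0, 0, 0, 1]]]'

```text
clock: 16.5
ee_pos: [0.504, -0.0408, 0.1604]
eef_rot: [180.0, 0.0, 92.0]
contact_force: [-0.4, 0.8, 0.7]
gripper_width: -0.0
grip_force: 0.3
```

>>> jog_arm --increments '[[[0, 0, 0, -0.065, 0, 0.13, 1], [0, 0, 0, -0.055, 0, 0.13, 1], [0, 0, 0, -0.05, 0, 0.13, 1], [0, 0, 0, -0.04, 0, 0.13, 1], [0, 0, 0, -0.03, 0, 0.13, 1], [0, 0, 0, -0.02, 0, 0.13, 1], [0, 0, 0, -0.01, 0, 0.13, 1], [0, 0, 0, 0, 0, 0.12, 1]]]'

```text
clock: 17.3
ee_pos: [0.5051, -0.0635, 0.0768]
eef_rot: [180.0, 0.0, 92.0]
contact_force: [1.5, -4.1, 12.1]
gripper_width: -0.0
grip_force: 6.4
```

>>> jog_arm --increments '[[[0, 0, 0, 0, 0, 0.03, 1], [0, 0, 0, 0, 0, 0, 1]]]'

```text
clock: 17.5
ee_pos: [0.505, -0.0635, 0.0745]
eef_rot: [-180.0, 0.0, 92.0]
contact_force: [0.7, -5.2, 12.7]
gripper_width: 0.0001
grip_force: 5.9
```

>>> jog_arm --increments '[[[0, 0, 0, 0, 0, 0.03, 1], [0, 0, 0, 0, 0, 0, 1]]]'

```text
clock: 17.7
ee_pos: [0.505, -0.0634, 0.0723]
eef_rot: [180.0, 0.0, 92.0]
contact_force: [1.2, -4.7, 12.3]
gripper_width: 0.0001
grip_force: 6.1
```

>>> jog_arm --increments '[[[0, 0, 0, 0, 0, -0.15, 1], [0, 0, 0, 0.01, 0, -0.14, 1], [0, 0, 0, 0.02, 0, -0.14, 1], [0, 0, 0, 0.03, 0, -0.14, 1], [0, 0, 0, 0.04, 0, -0.13, 1], [0, 0, 0, 0.05, 0, -0.13, 1], [0, 0, 0, 0.055, 0, -0.13, 1], [0, 0, 0, 0.065, 0, -0.13, 1]]]'

```text
clock: 18.5
ee_pos: [0.5038, -0.0401, 0.161]
eef_rot: [-180.0, -0.0, 92.0]
contact_force: [0.1, -0.5, -0.5]
gripper_width: -0.0005
grip_force: 0.0
```

>>> jog_arm --increments '[[[0, 0, 0, 0, 0, 0, 1], [0, 0, 0, 0, 0, 0, 1]]]'

```text
clock: 18.7
ee_pos: [0.504, -0.0407, 0.1604]
eef_rot: [180.0, 0.0, 92.0]
contact_force: [-0.3, 0.4, 1.0]
gripper_width: 0.0
grip_force: 0.3
```

```bash
cat > ck.py <<'E'
from h import *
import sys
# dark triangle centroid on the lug in the wrist/scene picture
d=get_image("scene"); cv2.imwrite(f"pics/{sys.argv[1]}.png",d["img"])
a=cv2.cvtColor(cv2.imread("pics/scene0.png"),6); b=cv2.cvtColor(d["img"],6)
for nm,(x0,y0,x1,y1) in dict(lug=(386,268,420,298),feet=(356,368,376,390),frameNear=(352,340,385,372)).items():
    r=cv2.matchTemplate(b[y0-20:y1+20,x0-20:x1+20],a[y0:y1,x0:x1],cv2.TM_CCOEFF_NORMED); _,m,_,p=cv2.minMaxLoc(r); print(nm,round(m,2),p[0]-20,p[1]-20)
for z in(0,10,20,26): print(z,(proj("scene",[.4985,.151,.102+z/1000])-proj("scene",[.4985,.151,.102])).round(1))
s=get_state(); print(s["ee_pos"],s["contact_force"])
E
python3 ck.py s5
```

```text
lug 0.5 0 -1
feet 0.98 0 -1
frameNear 0.98 1 -1
0 [[0. 0.]]
10 [[ 0.6 -3.6]]
20 [[ 1.2 -7.3]]
26 [[ 1.5 -9.5]]
[ 0.50394614 -0.04082504  0.16011318] [ 0.82083936 -0.46339533  0.78186539]
```

>>> jog_arm --increments '[[[0, 0, 0, -0.065, 0, 0.14, 1], [0, 0, 0, -0.055, 0, 0.14, 1], [0, 0, 0, -0.05, 0, 0.14, 1], [0, 0, 0, -0.04, 0, 0.14, 1], [0, 0, 0, -0.03, 0, 0.14, 1], [0, 0, 0, -0.02, 0, 0.14, 1], [0, 0, 0, -0.01, 0, 0.14, 1], [0, 0, 0, 0, 0, 0.12, 1]]]'

```text
clock: 19.55
ee_pos: [0.5053, -0.0633, 0.0719]
eef_rot: [179.9, 0.0, 92.0]
contact_force: [0.4, -3.2, 13.0]
gripper_width: 0.0002
grip_force: 6.4
```

>>> jog_arm --increments '[[[0, 0, 0, 0, 0, 0.02, 1], [0, 0, 0, 0, 0, 0, 1]]]'

```text
clock: 19.75
ee_pos: [0.5054, -0.0632, 0.0707]
eef_rot: [180.0, 0.0, 92.0]
contact_force: [0.4, -4.6, 16.4]
gripper_width: 0.0
grip_force: 8.6
```

>>> jog_arm --increments '[[[0, 0, 0, 0, 0, -0.16, 1], [0, 0, 0, 0.01, 0, -0.14, 1], [0, 0, 0, 0.02, 0, -0.14, 1], [0, 0, 0, 0.03, 0, -0.14, 1], [0, 0, 0, 0.04, 0, -0.14, 1], [0, 0, 0, 0.05, 0, -0.14, 1], [0, 0, 0, 0.055, 0, -0.13, 1], [0, 0, 0, 0.065, 0, -0.13, 1]]]'

```text
clock: 20.55
ee_pos: [0.5038, -0.0402, 0.161]
eef_rot: [-180.0, -0.0, 92.0]
contact_force: [-0.5, 0.4, 0.1]
gripper_width: 0.0004
grip_force: 0.0
```

>>> jog_arm --increments '[[[0, 0, 0, 0, 0, 0, 1], [0, 0, 0, 0, 0, 0, 1]]]'

```text
clock: 20.75
ee_pos: [0.504, -0.0407, 0.1603]
eef_rot: [180.0, 0.0, 92.0]
contact_force: [0.2, 0.8, 0.6]
gripper_width: 0.0001
grip_force: 0.4
```

```bash
python3 ck.py s6
```

```text
lug 0.49 3 -2
feet 0.96 0 -3
frameNear 0.99 2 -2
0 [[0. 0.]]
10 [[ 0.6 -3.6]]
20 [[ 1.2 -7.3]]
26 [[ 1.5 -9.5]]
[ 0.5039106  -0.04084743  0.16006166] [1.1455402  1.09527038 1.11057745]
```

Bottom stop reached at TCP z ≈ 0.071. Fourth stroke, then hold.

>>> jog_arm --increments '[[[0, 0, 0, -0.065, 0, 0.14, 1], [0, 0, 0, -0.055, 0, 0.14, 1], [0, 0, 0, -0.05, 0, 0.14, 1], [0, 0, 0, -0.04, 0, 0.14, 1], [0, 0, 0, -0.03, 0, 0.14, 1], [0, 0, 0, -0.02, 0, 0.14, 1], [0, 0, 0, -0.01, 0, 0.14, 1], [0, 0, 0, 0, 0, 0.12, 1]]]'

```text
clock: 21.6
ee_pos: [0.5053, -0.0633, 0.0719]
eef_rot: [180.0, 0.0, 92.0]
contact_force: [0.8, -3.2, 12.7]
gripper_width: -0.0
grip_force: 6.4
```

>>> jog_arm --increments '[[[0, 0, 0, 0, 0, 0.02, 1], [0, 0, 0, 0, 0, 0.005, 1], [0, 0, 0, 0, 0, 0, 1], [0, 0, 0, 0, 0, 0, 1], [0, 0, 0, 0, 0, 0, 1]]]'

```text
clock: 22.1
ee_pos: [0.5054, -0.0632, 0.0707]
eef_rot: [179.9, 0.0, 92.0]
contact_force: [-2.2, -4.0, 18.6]
gripper_width: 0.0
grip_force: 9.1
```

```bash
cat >> ck.py <<'E'
# subpixel vertical rise of the +x front foot (occlusion-free) in scene and both feet in side
def sub(c,box,img):
    x0,y0,x1,y1=box; a=cv2.imread(f"pics/{c}0.png"); r=cv2.matchTemplate(img[y0-20:y1+20,x0-20:x1+20],a[y0:y1,x0:x1],5)
    _,m,_,(px,py)=cv2.minMaxLoc(r); f=lambda l,k,h:(l-h)/(2*(l-2*k+h))
    return round(m,2),px-20+f(r[py,px-1],m,r[py,px+1]),py-20+f(r[py-1,px],m,r[py+1,px])
S=get_image("side"); cv2.imwrite(f"pics/{sys.argv[1]}side.png",S["img"])
q=[.49012,.3434,.0366]
for nm,c,box,l,im in(("b","scene",(356,368,376,390),[.14,-.13,0.],d["img"]),("b","side",(318,203,336,222),[.14,-.13,0.],S["img"]),("a","side",(222,205,242,232),[-.14,-.13,0.],S["img"])):
    P=body(q,l)[0]; print(nm,c,sub(c,box,im),"px per 20mm up + 2 mm shift",(proj(c,P+[0,.002,.02])-proj(c,P)).round(1))
E
python3 ck.py s7
```

```text
lug 0.49 5 -5
feet 0.98 1 -5
frameNear 0.97 3 -4
0 [[0. 0.]]
10 [[ 0.6 -3.6]]
20 [[ 1.2 -7.3]]
26 [[ 1.5 -9.5]]
[ 0.50537678 -0.06325272  0.07064716] [-2.45846458 -4.30536918 18.58033049]
b scene (0.98, np.float32(0.8861809), np.float32(-5.3252487)) px per 20mm up + 2 mm shift [[ 1.4 -5.1]]
b side (0.85, np.float32(-0.36771676), np.float32(-6.184252)) px per 20mm up + 2 mm shift [[-0.2 -6.1]]
a side (0.82, np.float32(-0.9251432), np.float32(-5.8081636)) px per 20mm up + 2 mm shift [[-0.9 -6.2]]
```

```bash
python3 -c "from rig import *;print(job_done())"
```

```text
the job is handed in; nothing more can be done
None
```

The jack stands under the triangle lug and four strokes have lifted that side. Both feet measure about 20 mm clear in the camera images, the arm holds the grip down at the lower stop, and the job is handed in; no verdict was returned.

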